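# Break the lid stay and shut the tool chest

### The job

The plywood tool chest on the bench stands open, its lid propped by a locked folding stay. Press the stay's red knee down to unlock it, then lower the lid gently until it is fully shut. Leave the glass jar beside the chest where it stands.

Things in the scene. Friction and masses are not known exactly. Their poses are not given: they have to be found in the camera images.
- lid (a joint): Plywood chest lid, 204 x 304 x 12 mm, hinged at the far rim of the fixed chest (200 deep, 300 wide, 125 mm high). 0 rad: propped open, 80 degrees up from shut; grows as it closes; 1.396: shut. Stiff hinge: the lid stays where it is left and must be pushed all the way down (2 to 5 N at the edge). It cannot close while the stay is locked: do not force it.
- stay_knee (a point): Centre of the red roller (diameter 24, length 32 mm, along the hinge) at the knee of the steel stay, 34 mm inside the left wall, first 37 mm above the rim. Pressed down (3 to 8 N) it unlocks and folds, also swinging 14 mm to the rear in the first 20 mm down. By then it is surely unlocked; 10 mm deeper a gripper meets the upper arm. It stays where left and folds in as the lid shuts.
- lid_edge (a point): Middle of the lid's free edge, on its outer face (the upper face when shut). x: along the lid from free edge to hinge; y: along the edge; z: out of the outer face. The hinge axis, at rim height, is 200 mm along +x and 12 mm along -z. Lid open: the outer face looks away from the robot, the edge is about 325 mm above the bench.
- jar: Loose glass jar with a dark lid, 48 mm diameter, 71 mm high, origin under its centre; it stands on the bench left of the chest and is to be left alone.

How it is judged:
On the way:
1. the stay's knee is pressed through and the lid is still well open (height (world z) of stay_knee below 0.147 m and value of joint lid below 0.9 rad), for 0.2 s.
At the end, for the whole second after the job is handed in: The lid is shut to within 4 degrees and at rest, with the stay folded down inside the chest (value of joint lid above 1.33 rad and velocity of joint lid below 0.05 rad/s and height (world z) of stay_knee below 0.1 m); the robot touches nothing.
It fails at once if the lid is slammed (faster than 2.5 rad/s) (velocity of joint lid above 2.5 rad/s).
It fails at once if the jar is moved by more than 30 mm (distance of jar from where it was at the start of the episode above 0.03 m).
It also fails if it takes over 48 s, if anything falls off the work surface, if the arm or the gripper's body presses on something with over 40 N, if the wrist force passes 120 N, or if a joint passes its speed limit or range.

### The arm

A 6-joint arm with a two-finger parallel gripper is mounted at the origin on a cart in front of the work surface, level with it; the furniture and walls round the work are solid. World frame = base frame: x ahead of the robot, y to its left, z up, the work surface at z = 0. Lengths are in m, angles in rad, forces in N, time in s.
With the tool pointing down it reaches from about 0.25 to 0.85 m from the base axis. Payload 12.5 kg.
Tool frame: the origin (TCP) lies on the centre line of the jaws, within the pads' length; the fingertips stand 8 mm ahead of it and the grasp point (between the pads) lies 11 mm behind it (robot.tip_extent is the distance from the TCP to the fingertips, in m); z points along the fingers, y is the line along which they close (so a half turn about z gives the same grasp; the last joint's range is limited). The gripper opens to 93 mm and grips with 3 to 60 N. Pads are 15 mm wide; open, the fingers measure 128 mm over their backs; the gripper's body (75 mm by 188 mm) begins 65 mm behind the grasp point.
Start: joints at [1.132, 0.351, 1.652, -0, 1.139, -0.085], TCP at [0.191, 0.516, 0.227] pointing down, gripper open.
Joint ranges: [-2.75, 2.75], [-0.79, 2.1], [0.01, 2.65], [-1.57, 4.71], [0.07, 3.14], [-2.87, 2.87]. Speed limits (rad/s): [2.22, 2.22, 2.79, 3.14, 3.14, 3.14].

### API

Orientations are given as a unit quaternion [w, x, y, z].
In Python, from station import robot gives the robot as it stands.
- The arm moves only by the tool jog_arm, called after ">>>" in YAML: its name, and indented under it one key for each argument. Schema: {"type":"object","properties":{"increments":{"type":"object","properties":{"steps":{"type":"array","items":{"type":"array","items":{"type":"number"},"minItems":5,"maxItems":5},"minItems":1,"maxItems":12}},"additionalProperties":false,"required":["steps"]},"squeeze":{"type":"number"},"only":{"type":"string"},"quiet":{"type":"boolean"},"lines":{"type":"string"}},"required":["increments"],"additionalProperties":false}. increments is an object whose key "steps" holds a list of rows, 1 to 12 of them, each of 5 numbers: the finger opening in m, then dx, dy, dz in shares of 0.75 m (1.0 is 0.75 m), then a turn about the tool's z in shares of 360 degrees (1.0 is 360 degrees); each row is the pose to reach, as a shift and turn from the pose commanded when the call began, along the tool's axes at that moment; what a row does not reach only later rows make up. A row lasts 1/8 s, in which the tool goes at most 0.0625 m and 0.188 rad, less where a joint would pass 70% of its speed; a pose out of reach is approached as far as the arm can. The fingers move at their own pace and stop on an object; squeeze is the grip in N (left out, the last holds). Time passes only in rows, so rows that do not move let the fingers close. The tool returns the time, the measured TCP pose, the force, the opening and the grip force at its end. only (a regular expression) keeps the lines of the reply that match it, lines (a string "A,B") keeps lines A to B, and quiet returns only ok. A shift or turn number past 1, either way, is cut back to 1. Input that does not fit is refused with a message, and nothing moves.
- robot.read_state(): the state, without advancing time (a new reading comes with each control period).
- robot.grab_frame(name): name is "side" or "top" or "wrist"; returns the picture (480x640x3 uint8, red, green, blue); there is no depth.
- robot.camera_model(name): a dict with "fx", "fy", "cx", "cy" (pixels), "rvec" (rotation vector, rad) and "tvec" (3), from world to camera coordinates, as OpenCV has them. Camera axes: x right, y down, z forward; pixel columns grow to the right and rows downward; lengths in m; the calibration is good to about 2 mm. A picture is of the moment at which its call begins: read the wrist's pose just before it. camera_model takes no time and is no camera call; for the wrist camera it gives the pose at the moment of the call.
- robot.job_done(): hands the job in; it is judged then, once.
The state is a dict: "time_s": time; "joint_pos": joint angles; "joint_velocities": joint speeds; "joint_torque": joint torques, N m; "tool_pos": TCP position; "tcp_rot": TCP orientation; "contact_force": force on the tool from outside, world axes, zero at the start; "wrist_torque": the same for the moment, N m; "finger_gap": finger opening in m; "grip_force": force on a finger pad.
Only numpy, scipy, OpenCV 4.12 (cv2) and the standard library are available. Lean on these libraries where they do the work, as an engineer would, in place of code of your own. Each camera call takes 0.05 s, during which the arm holds its last target. There are 200 camera calls.

## Working session

There is one attempt and no reset: what is moved stays moved. The work goes in short steps, Python scripts to look and compute and a tool call to move; the robot and the scene stay as the last step left them, time stands still between calls to the robot, and variables do not carry over. Pictures are saved under pics/ and viewed, at most 10 in all, crops included, and the job is handed in when it is done.

```bash
ls; mkdir -p pics; python3 - <<'E'
from station import robot
import cv2
for n in("side","top"):
    cv2.imwrite(f"pics/{n}0.png",robot.grab_frame(n)[:,:,::-1])
    print(robot.camera_model(n))
s=robot.read_state();print(s["tool_pos"],s["tcp_rot"],s["time_s"])
E
```

```text
pics
station.py
{'fx': 570.6949797819057, 'fy': 570.6949797819057, 'cx': 313.90943996402314, 'cy': 232.45699438241917, 'rvec': array([ 2.16195038, -0.46970542,  0.2267907 ]), 'tvec': array([-0.45402398,  0.37979969,  0.8578929 ])}
{'fx': 608.7022956387437, 'fy': 608.7022956387437, 'cx': 323.4066486555063, 'cy': 235.24892306216356, 'rvec': array([ 2.18279414, -2.20242724,  0.09811273]), 'tvec': array([0.14065193, 0.57496513, 1.24267616])}
[0.19040812 0.515665   0.22613868] [-1.40172256e-04  1.76001081e-01  9.84389825e-01 -5.21232920e-04] 0.1
```

View pics/side0.png

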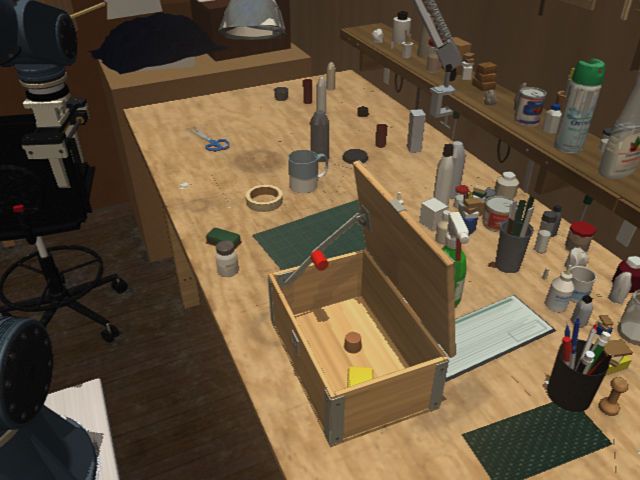

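View pics/top0.png

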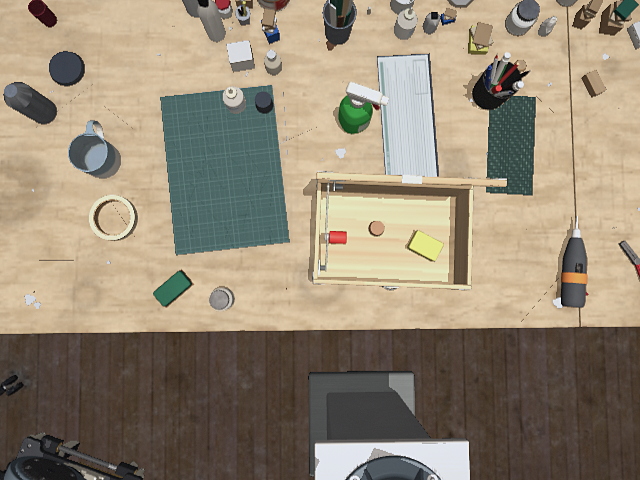

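Side: the red knee is near (319,260), the lid edge runs (357,166) to (453,318), and the jar is at (227,258). Top: the knee is near (338,238), the lid edge runs (317,178) to (507,183), and the jar is at (222,298).

```bash
cat >h.py <<'E'
from station import robot
import cv2, numpy as np
def cam(n):
    m=robot.camera_model(n); K=np.array([[m["fx"],0,m["cx"]],[0,m["fy"],m["cy"]],[0,0,1.]])
    R=cv2.Rodrigues(np.array(m["rvec"]))[0]; return K,R,np.array(m["tvec"])
def tri(a,b):
    P=[K@np.c_[R,t] for K,R,t in (cam("side"),cam("top"))]
    X=cv2.triangulatePoints(P[0],P[1],np.array(a,float).reshape(2,1),np.array(b,float).reshape(2,1))[:,0]
    X=X[:3]/X[3]
    e=[np.round((p@np.r_[X,1])[:2]/(p@np.r_[X,1])[2]-q,1) for p,q in zip(P,(a,b))]
    return X.round(4),e
def plane(n,px,z):
    K,R,t=cam(n); d=R.T@np.linalg.solve(K,[*px,1.]); c=-R.T@t
    return (c+d*(z-c[2])/d[2]).round(4)
def red(img,box):
    x0,y0,x1,y1=box; h=cv2.cvtColor(img,cv2.COLOR_RGB2HSV)
    m=((h[...,0]<6)|(h[...,0]>174))&(h[...,1]>170)&(h[...,2]>70)
    k=np.zeros_like(m);k[y0:y1,x0:x1]=1;m=(m&k).astype(np.uint8)
    n,l,st,c=cv2.connectedComponentsWithStats(m); i=1+np.argmax(st[1:,4]); return c[i],st[i]
def proj(n,X):
    K,R,t=cam(n); p=K@(R@np.array(X)+t); return (p[:2]/p[2]).round(1)
E
python3 - <<'E'
from h import *
S=cv2.imread("pics/side0.png")[:,:,::-1].copy();T=cv2.imread("pics/top0.png")[:,:,::-1].copy()
a,sa=red(S,(290,235,345,290));b,sb=red(T,(320,225,360,250));print(a,sa,b,sb,tri(a,b))
print("jar",plane("top",(222,298),.071), plane("side",(227,270),0))
for p in [(315,284),(471,288),(472,187),(317,185)]: print("rim",plane("top",p,.125))
for p in [(272,290),(335,400),(447,362)]: print("rimS",plane("side",p,.125))
print("lid L",tri((357,166),(317,178)),"R",tri((453,318),(507,182)))
s=np.hstack([cv2.resize(S[150:370,260:470],None,fx=1.9,fy=1.9),cv2.resize(T[165:300,300:515],(400,418),interpolation=2)])
cv2.imwrite("pics/c.png",s[:,:,::-1])
E
```

```text
[318.9380531 259.7079646] [311 250  17  20 226] [336.59016393 240.75409836] [329 237  17   7  61] (array([0.5576, 0.113 , 0.1624]), [array([-1.4,  0.1]), array([ 0.4, -1.2])])
jar [0.4503 0.3373 0.071 ] [0.4444 0.3475 0.    ]
rim [0.4764 0.1541 0.125 ]
rim [ 0.4659 -0.1416  0.125 ]
rim [ 0.659  -0.1488  0.125 ]
rim [0.665  0.1487 0.125 ]
rimS [0.4674 0.1115 0.125 ]
rimS [ 0.4657 -0.1487  0.125 ]
rimS [ 0.6541 -0.1571  0.125 ]
lid L (array([0.6483, 0.1493, 0.3146]), [array([-1.2,  0.2]), array([ 0.4, -1. ])]) R (array([ 0.643 , -0.175 ,  0.2429]), [array([ 5.8, -1.2]), array([-1.8,  3.8])])
```

View pics/c.png

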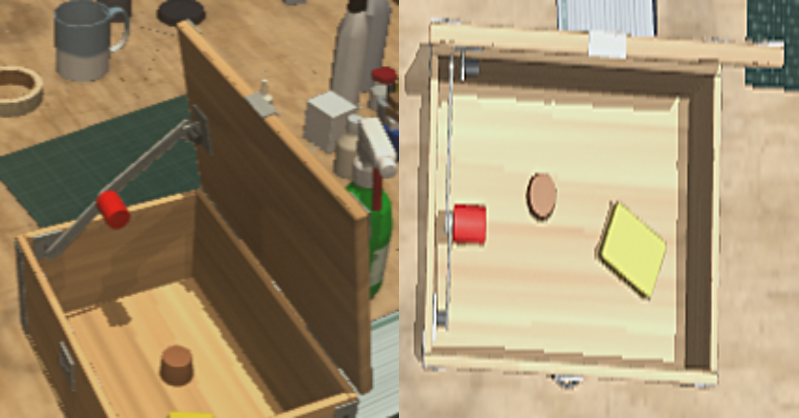

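The crop shows the roller at top (337.6,237.6) and side (320,260). The lid's right upper corner is at side (450,264), inner face. I had read it wrongly.

```bash
python3 - <<'E'
from h import *
print("knee",tri((320,260),(337.6,237.6)))
print("lid L in",tri((354.5,164),(318,179)), "R in",tri((449.5,264.7),(505.5,186)),"R out",tri((454.7,261.6),(505.9,179)))
from scipy.spatial.transform import Rotation as R
q=robot.read_state()["tcp_rot"];print(R.from_quat(np.roll(q,-1)).as_matrix().round(3))
E
```

```text
knee (array([0.5616, 0.1118, 0.1616]), [array([-0.2,  0. ]), array([ 0.1, -0.1])])
lid L in (array([0.6445, 0.1483, 0.3202]), [array([-0.3,  0. ]), array([ 0.1, -0.2])]) R in (array([ 0.6311, -0.1504,  0.3222]), [array([-0.6,  0.1]), array([ 0.2, -0.4])]) R out (array([ 0.641 , -0.1501,  0.3244]), [array([ 0.4, -0.1]), array([-0.1,  0.3])])
[[-0.938  0.347 -0.   ]
 [ 0.347  0.938 -0.001]
 [ 0.    -0.001 -1.   ]]
```

Checks: the knee is at 0.1616 m high (0.162 expected). The lid edge is 0.30 m wide at 0.321/0.324 m. The hinge works out at x≈0.673, z≈0.125. I'll align the hand with the chest (turn of about -0.31) and go above the knee.

Units first: shifts go in shares of 0.75 m and turns go in shares of 360 degrees. So -0.49 m / 0.75 = -0.6533, -0.2525 m / 0.75 = -0.3367, -0.05 rad / 6.2832 = -0.008.

>>> jog_arm:
  increments: {"steps":[[0,-0.0667,-0.0333,0,-0.008],[0,-0.1333,-0.0667,0,-0.0159],[0,-0.2,-0.1,0,-0.0239],[0,-0.2667,-0.1333,0,-0.0318],[0,-0.3333,-0.1733,0,-0.0398],[0,-0.4,-0.2067,0,-0.0492],[0,-0.4667,-0.24,0,-0.0492],[0,-0.5333,-0.2733,0,-0.0492],[0,-0.6,-0.3093,0,-0.0492],[0,-0.6533,-0.3367,0,-0.0492],[0,-0.6533,-0.3367,0.02,-0.0492],[0,-0.6533,-0.3367,0.0347,-0.0492]]}
  squeeze: 10

```text
time_s: 1.6
tool_pos: [0.5619, 0.1095, 0.1993]
tcp_rot: [-0.001, 0.022, 1.0, -0.0]
contact_force: [-0.0, 0.2, -0.7]
finger_gap: 0.0003
grip_force: 0.0
```

```bash
python3 - <<'E'
from h import *
from scipy.spatial.transform import Rotation as R
s=robot.read_state();print(s["tool_pos"],R.from_quat(np.roll(s["tcp_rot"],-1)).as_matrix().round(3),s["joint_pos"].round(2) if hasattr(s["joint_pos"],'round') else s["joint_pos"],s["time_s"])
print("spray",tri((462,225),(363,92)))
I=robot.grab_frame("side");cv2.imwrite("pics/s1.png",I[:,:,::-1])
E
```

```text
[0.56188237 0.10953982 0.19927689] [[-0.999  0.045 -0.002]
 [ 0.045  0.999 -0.   ]
 [ 0.002 -0.    -1.   ]] [ 0.11  0.42  1.62  0.    1.1  -1.41] 1.6
spray (array([0.8276, 0.0625, 0.1903]), [array([-1.4,  0.3]), array([ 0.6, -1.1])])
```

View pics/s1.png

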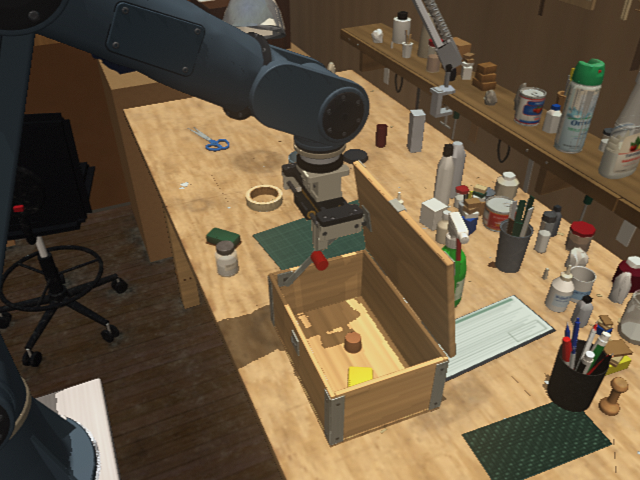

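The closed fingers stand directly above the red knee (320,260), and the hand is clear of the lid. Now I'll press along the knee's arc.

Converted, 0.039 m / 0.75 = 0.052, -0.015 m / 0.75 = -0.02.

>>> jog_arm:
  increments: {"steps":[[0,0,0,0.0187,0],[0,-0.0013,0,0.0253,0],[0,-0.0053,0,0.0307,0],[0,-0.0093,0,0.036,0],[0,-0.0133,0,0.0413,0],[0,-0.016,0,0.0453,0],[0,-0.0187,0,0.0493,0],[0,-0.02,0,0.052,0],[0,-0.02,0,0.052,0],[0,-0.02,0,0.052,0]]}

```text
time_s: 2.9
tool_pos: [0.5782, 0.1085, 0.1619]
tcp_rot: [0.001, 0.022, 1.0, -0.0]
contact_force: [4.7, 0.9, 4.7]
finger_gap: 0.0006
grip_force: 2.6
```

```bash
python3 - <<'E'
from h import *
I=robot.grab_frame("side");T=robot.grab_frame("top")
cv2.imwrite("pics/s2.png",cv2.resize(I[130:380,230:480],(600,600),interpolation=2)[:,:,::-1])
print(red(I,(290,235,345,300)))
E
```

```text
(array([325.99386503, 268.53374233]), array([318, 259,  17,  18, 163], dtype=int32))
```

View pics/s2.png

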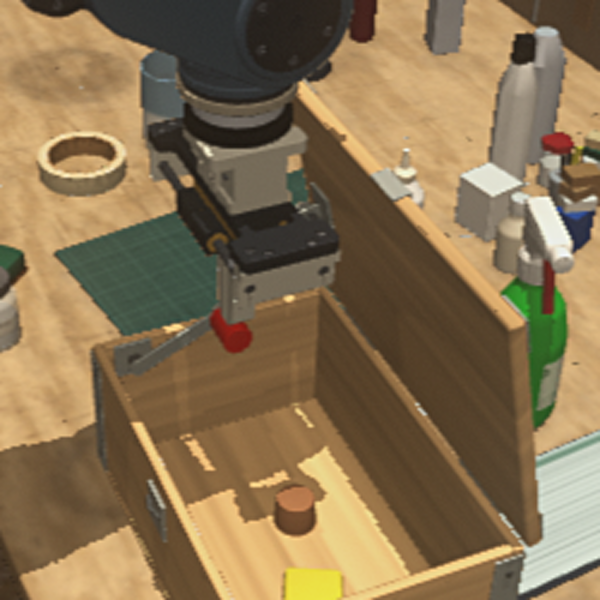

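The knee is pressed in, with the roller in the side picture at (326,268.5), and the lid is still open. I'll check its height, then rise and cross over the lid edge.

Converted, -0.213 m / 0.75 = -0.284, -0.148 m / 0.75 = -0.1973.

```bash
python3 - <<'E'
from h import *
K,R,t=cam("side");d=R.T@np.linalg.solve(K,[326.5,269,1.]);c=-R.T@t;print((c+d*(.1118-c[1])/d[1]).round(4))
E
```

```text
[0.5751 0.1118 0.1358]
```

>>> jog_arm:
  increments: {"steps":[[0,0,0,-0.04,0],[0,0,0,-0.1067,0],[0,0,0,-0.1733,0],[0,0,0,-0.24,0],[0,0,0,-0.284,0],[0,0,0,-0.284,0],[0,-0.04,-0.0667,-0.284,0],[0,-0.0933,-0.12,-0.284,0],[0,-0.1333,-0.1733,-0.284,0],[0,-0.1587,-0.1973,-0.284,0],[0,-0.1587,-0.1973,-0.284,0],[0,-0.1587,-0.1973,-0.284,0]]}

```text
time_s: 4.5
tool_pos: [0.6893, -0.044, 0.3734]
tcp_rot: [-0.001, 0.022, 1.0, 0.0]
contact_force: [-0.2, 0.1, 0.7]
finger_gap: 0.0006
grip_force: 0.0
```

```bash
python3 - <<'E'
from h import *
I=robot.grab_frame("side");cv2.imwrite("pics/s3.png",cv2.resize(I[80:380,220:520],(600,600),interpolation=2)[:,:,::-1])
p,_=red(I,(290,235,345,300));K,R,t=cam("side");d=R.T@np.linalg.solve(K,[*p,1.]);c=-R.T@t;print((c+d*(.1118-c[1])/d[1]).round(4))
E
```

```text
[0.5737 0.1118 0.1423]
```

View pics/s3.png

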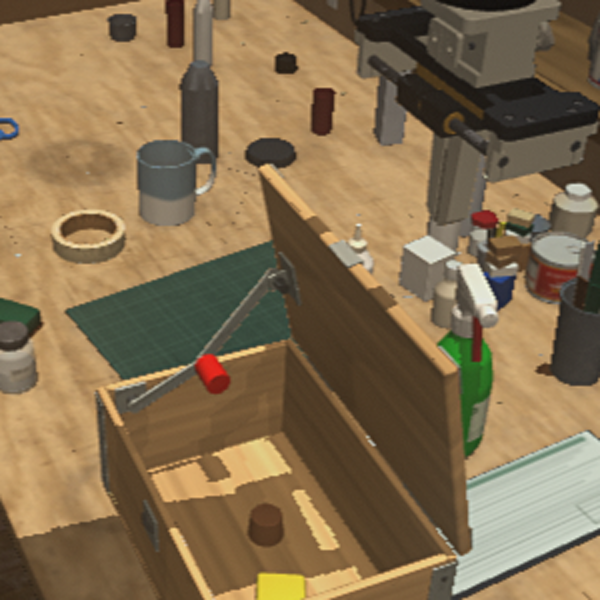

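The knee stays folded at z≈0.142 with the lid open, and the fingers are behind and above the lid edge. I'll lower behind the lid and start pulling it over.

Converted, 0.088 m / 0.75 = 0.1173, 0.083 m / 0.75 = 0.1107.

>>> jog_arm:
  increments: {"steps":[[0,0,0,0.04,0],[0,0,0,0.088,0],[0,0,0,0.088,0],[0,0.02,0,0.088,0],[0,0.04,0,0.088,0],[0,0.0533,0,0.0907,0],[0,0.0667,0,0.0933,0],[0,0.08,0,0.096,0],[0,0.0933,0,0.1013,0],[0,0.1053,0,0.1053,0],[0,0.1173,0,0.1107,0],[0,0.1173,0,0.1107,0]]}

```text
time_s: 6.05
tool_pos: [0.6011, -0.0406, 0.291]
tcp_rot: [-0.001, 0.022, 1.0, 0.0]
contact_force: [-0.3, -0.3, 0.1]
finger_gap: 0.0002
grip_force: 0.0
```

```bash
python3 - <<'E'
from h import *
I=robot.grab_frame("side");cv2.imwrite("pics/s4.png",cv2.resize(I[80:380,220:520],(600,600),interpolation=2)[:,:,::-1])
E
```

```text
(no output)
```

View pics/s4.png

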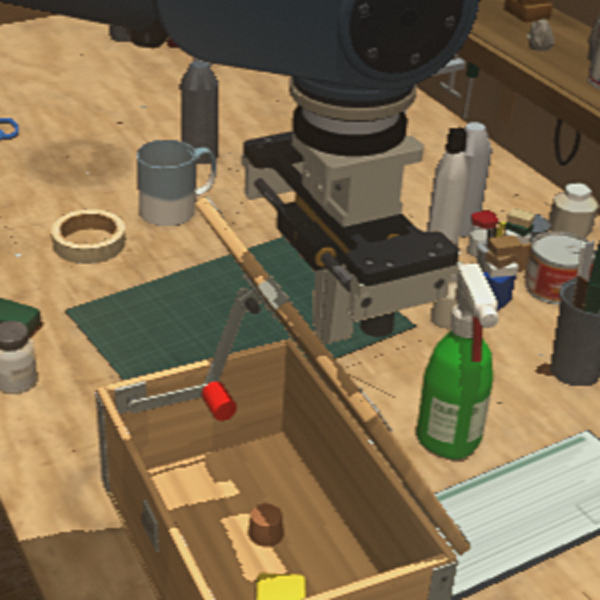

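The lid has followed to about 60° and the knee is folding in at crop (220,400). Continuing.

Converted, 0.086 m / 0.75 = 0.1147, 0.083 m / 0.75 = 0.1107.

>>> jog_arm:
  increments: {"steps":[[0,0.012,0,0.0067,0],[0,0.024,0,0.0133,0],[0,0.0347,0,0.0213,0],[0,0.0453,0,0.0293,0],[0,0.056,0,0.0387,0],[0,0.0653,0,0.048,0],[0,0.0747,0,0.0587,0],[0,0.084,0,0.0693,0],[0,0.092,0,0.08,0],[0,0.0987,0,0.092,0],[0,0.1053,0,0.104,0],[0,0.1107,0,0.1147,0]]}

```text
time_s: 7.6
tool_pos: [0.5187, -0.0369, 0.205]
tcp_rot: [-0.0, 0.022, 1.0, 0.0]
contact_force: [-0.3, -0.1, 0.7]
finger_gap: 0.0004
grip_force: 0.4
```

Converted, 0.063 m / 0.75 = 0.084, 0.06 m / 0.75 = 0.08.

>>> jog_arm:
  increments: {"steps":[[0,0.0053,0,0.0133,0],[0,0.0093,0,0.0267,0],[0,0.0133,0,0.0387,0],[0,0.016,0,0.0507,0],[0,0.0187,0,0.0627,0],[0,0.02,0,0.0733,0],[0,0.02,0,0.08,0],[0,0.02,0,0.084,0],[0,0.02,0,0.084,0],[0,0.02,0,0.084,0]]}

```text
time_s: 8.85
tool_pos: [0.504, -0.0362, 0.145]
tcp_rot: [0.0, 0.022, 1.0, -0.0]
contact_force: [-15.0, 2.6, 34.4]
finger_gap: 0.0004
grip_force: 17.0
```

The tips are at 0.137 m, which is the shut lid's upper face, and the press force has risen. I'll lift away and check.

Converted, -0.15 m / 0.75 = -0.2, -0.1 m / 0.75 = -0.1333.

>>> jog_arm:
  increments: {"steps":[[0,0,0,-0.0133,0],[0,0,0,-0.0667,0],[0,0,0,-0.1333,0],[0,0,0,-0.2,0],[0,0,0,-0.2,0],[0,0,0,-0.2,0]]}

```text
time_s: 9.6
tool_pos: [0.5038, -0.0362, 0.2918]
tcp_rot: [-0.001, 0.022, 1.0, 0.0]
contact_force: [0.6, -0.3, -0.4]
finger_gap: 0.0007
grip_force: 0.0
```

```bash
python3 - <<'E'
from h import *
I=robot.grab_frame("side");cv2.imwrite("pics/s5.png",cv2.resize(I[180:460,200:480],(600,600),interpolation=2)[:,:,::-1])
E
```

```text
(no output)
```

View pics/s5.png

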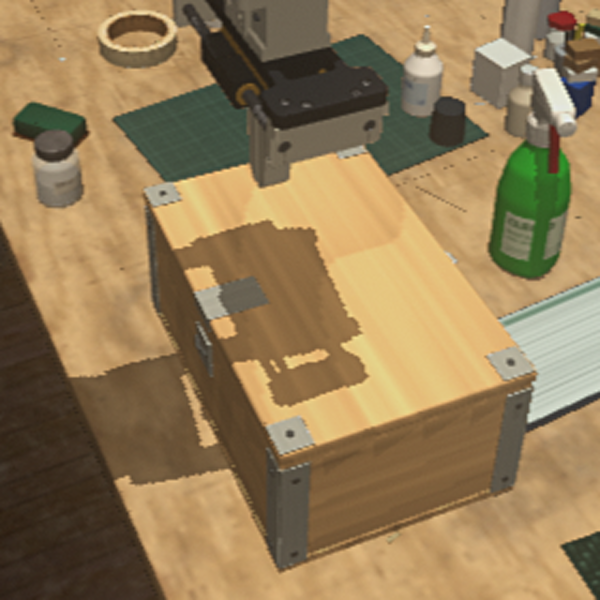

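The lid lies flat on the rim with no gap at the near corner (280,455), the jar is still in place at crop (58,170), and the hand is clear.

```bash
python3 -c "
from station import robot
print(robot.job_done())"
```

```text
the job is handed in; nothing more can be done
None
```

The stay is unlocked, the lid is fully shut, the jar stands where it was, and the job was handed in at about 10 s of the 48 s allowed; the hand-in returned no verdict.

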